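Scrub out the forceps jar with the bottle brush

ROBOT

A 7-joint arm with a two-finger parallel gripper is mounted at the origin on a cart in front of the work surface, level with it; the furniture and walls round the work are solid. World frame = base frame: x ahead of the robot, y to its left, z up, the work surface at z = 0. Lengths are in m, angles in rad, forces in N, time in s.
With the tool pointing down it reaches from about 0.4 to 0.85 m from the base axis. Payload 6.9 kg.
Tool frame: the origin (TCP) lies at the very end of the fingers, on their centre line; the grasp point (between the pads) lies 19 mm behind it; z points along the fingers, y is the line along which they close (so a half turn about z gives the same grasp; the last joint's range is limited). The gripper opens to 85 mm and grips with 20 to 120 N. Pads are 22 mm wide; open, the fingers measure 114 mm over their backs; the gripper's body (76 mm by 85 mm) begins 54 mm behind the grasp point. The pads swing forward as they close: fully open they stand 13 mm farther back than shut.
Start: joints at [1.317, 0.507, -0.238, 1.5, 0.126, 1.149, -0.155], TCP at [0.22, -0.585, 0.231] pointing down, gripper open.
Joint ranges: [-3.08, 3.08], [-0.24, 2.05], [-1.43, 1.35], [0, 2.5], [-1.52, 4.66], [0.17, 1.96], [-2.89, 2.89]. Speed limits (rad/s): [2.39, 2.39, 3.14, 3.14, 3.14, 3.14, 3.14].

INTERFACE

Orientations are given as a rotation vector (axis times angle).
In Python, from station import bot, capture, get_calibration gives the robot as it stands.
- The arm moves only by the tool carry_out, never from a script. Its argument "series" is a list of rows, each a list of 5 numbers: the opening, from -1 (shut) to 1 (fully open), then the shift along the world's x, y, z in cm, then the turn about the world's z in units of 5 degrees (1.0 is 5 degrees). In form: [[hand, dx, dy, dz, yaw], ...]. A call has 1 to 5 rows; each row shifts and turns the commanded pose from where the row before left it; what a row does not reach is not made up. A row lasts 1/12 s, in which the tool goes at most 41.7 mm and 7.16 degrees, less where a joint would pass 70% of its speed; a pose out of reach is approached as far as the arm can. A call with a gripper value outside its range is refused whole. The fingers move at their own pace and stop on an object; "force" is the grip in N (left out, the last holds). Time passes only in rows, so rows that do not move let the fingers close. It gives the time, the measured TCP pose, the force, the opening and the grip force at its end, in the units of the state.
- bot.state(): the state, without advancing time (a new reading comes with each control period).
- capture(name): name is "scene" or "top" or "wrist"; returns the picture (480x640x3 uint8, red, green, blue); there is no depth.
- get_calibration(name): a dict with "K" (3x3 intrinsics, pixels), "R" (3x3) and "t" (3): a world point X has camera coordinates R X + t; the wrist camera has in their place "T_tool_cam" (4x4, takes a point from camera to tool coordinates, whose origin is the TCP and whose axes are the flange's). Camera axes: x right, y down, z forward; pixel columns grow to the right and rows downward; lengths in m; the calibration is good to about 2 mm. A picture is of the moment at which its call begins: read the wrist's pose just before it. get_calibration takes no time and is no camera call.
- bot.close_job(): hands the job in; it is judged then, once.
The state is a dict: "time": time; "q": joint angles; "qvel": joint speeds; "effort": joint torques, N m; "tool_pos": TCP position; "orientation": TCP orientation; "contact_force": force on the tool from outside, world axes, zero at the start; "torque": the same for the moment, N m; "grip_width": opening from 0.0 (shut) to 1.0 (fully open); "finger_force": force on a finger pad.
Only numpy, scipy, OpenCV 4.12 (cv2) and the standard library are available. Lean on these libraries where they do the work, as an engineer would, in place of code of your own. Each camera call takes 0.05 s, during which the arm holds its last target. There are 200 camera calls.

TASK

Take the bottle brush that leans in the black beaker and scrub out the steel forceps jar: down until the soft tip is pressed onto the jar's floor, up until at least half of the bristles show above the rim, until it has been pressed onto the floor three times; the floor lies at an unknown depth, so feel for it gently and never ram it. Keep the jar standing in its place. Then stand the brush back in the black beaker, bristles down, let go, and leave everything else where it stands.

Things in the scene. Friction and masses are not known exactly. Their poses are not given: they have to be found in the camera images.
- brush: White bottle brush, 230 mm long, 0.14 kg, at the start leaning in the black beaker, handle up, 35 degrees from upright. Origin on its axis at the end of the tip; +z runs from the tip to the handle end. Along z: soft tip tuft 0 to 18 mm (radius 9), bristle head 26 to 94 mm (radius 26, narrowing to 16 at both ends), wire stem to 145 mm, smooth round handle 145 to 230 mm (radius 8 mm).
- brush_handle (a point): Point on the brush's axis in the middle of the handle, 195 mm from the tip: a good place to grip it, fingers along the brush and closing across it. At the start about 75 mm of the handle stands out beyond the beaker's rim.
- brush_tip (a point): Same point as the brush's origin: the end of the tip tuft when not pressed in. The bristles of the head give way inward by up to 5.5 mm (six rows, about 0.1 N per mm each), so in the jar's bore the head drags with about 1 to 2.5 N against the motion, up or down.
- tip_tuft (a joint): How far the soft tip tuft is pressed into the brush along its axis: 0 free, 0.014 m fully pressed in; a spring of about 350 N/m, fully in at 5 N. It counts as pressed onto the floor from 0.003 m (1 N, beyond the drag of the bristles).
- forceps_jar: Plain stainless forceps jar, free standing, about 0.9 kg: a straight tube on a wide foot. Height 130 mm, tube 54 mm outside, bore 46 mm, lip flared to 60 mm, foot 96 mm wide. Origin at the centre of its underside, z up. Inside, a flat perforated floor disc is wedged firmly; its upper face lies 15 to 45 mm above the underside, at a height that is not told and must be felt with the brush.
- jar_mouth (a point): Centre of the jar's mouth, 130 mm above its underside.
- black_beaker: Black tapered plastic beaker, open at the top, 134 mm high, free standing, 0.6 kg; outside diameter 133 mm at the rim and 100 mm at the foot, inside about 115 mm at the rim and 85 mm at the bottom, inner floor 6 mm above the table. Origin at the centre of its underside.
- swab_glass: Small drinking-glass-like swab holder with wooden applicators, 42 mm wide, 86 mm high, a loose bystander; origin at the centre of its underside.
- iodine: Brown medicine vial, 36 mm wide, 75 mm high, a loose bystander; origin at the centre of its underside.
- petri_dish: Petri dish with lid, 69 mm wide, 15 mm high, a loose bystander; origin at the centre of its underside.
Things that resemble listed ones, but are neither listed nor needed, are in the scene too. What is shaped like the forceps_jar but blue is not meant.

How it is judged:
By the outcome, as a careful person would: the job done as asked, in the order asked, and still so for the second after the job is handed in, with the robot touching nothing.
It also fails if it takes over 72 s, if anything falls off the work surface, if the arm or the gripper's body presses on something with over 40 N, if the wrist force passes 120 N, or if a joint passes its speed limit or range.

## Working session

There is one attempt and no reset: what is moved stays moved. The work goes in short steps, Python scripts to look and compute and a tool call to move; the robot and the scene stay as the last step left them, time stands still between calls to the robot, and variables do not carry over. Pictures are saved under pics/ and viewed, at most 10 in all, crops included, and the job is handed in when it is done.

Besides the shell and the picture viewer there is one more tool, called after "Emit:" as name([rows], argument=value, ...), one row to a line, values as JSON. carry_out: Moves the arm, as the interface text tells. Its arguments: {"type":"object","properties":{"series":{"type":"array"},"force":{"type":"number"}},"required":["series"]}

```bash
mkdir -p pics; ls; python3 - <<'E'
from station import bot,capture,get_calibration
import cv2,numpy as np
s=bot.state();print({k:np.round(v,3).tolist() for k,v in s.items()})
for n in("scene","top"):
    im=capture(n);cv2.imwrite(f"pics/{n}0.png",im[...,::-1]);c=get_calibration(n);print(n,{k:np.round(v,3).tolist() for k,v in c.items()})
print(get_calibration("wrist"))
E
```

```text
pics
{'time': 0.0, 'q': [1.316, 0.508, -0.238, 1.501, 0.126, 1.149, -0.155], 'qvel': [-0.001, 0.0, -0.001, -0.002, 0.0, -0.002, -0.001], 'effort': [0.0, -62.06, -2.187, -24.965, 0.013, 0.012, 0.0], 'tool_pos': [0.22, -0.585, 0.23], 'orientation': [-3.089, -0.562, 0.001], 'contact_force': [-0.121, 0.469, 0.697], 'torque': [0.017, -0.018, 0.017], 'finger_force': 0.0, 'grip_width': 1.005}
scene {'K': [[469.398, 0.0, 316.252], [0.0, 469.398, 230.017], [0.0, 0.0, 1.0]], 'R': [[0.824, -0.567, 0.013], [-0.43, -0.64, -0.637], [0.37, 0.519, -0.771]], 't': [-0.493, 0.284, 0.764]}
top {'K': [[456.351, 0.0, 320.092], [0.0, 456.351, 233.329], [0.0, 0.0, 1.0]], 'R': [[-0.023, -1.0, 0.006], [-0.974, 0.021, -0.225], [0.225, -0.011, -0.974]], 't': [-0.03, 0.586, 0.905]}
{'K': array([[366.71775901,   0.        , 328.98732601],
       [  0.        , 366.71775901, 242.32766627],
       [  0.        ,   0.        ,   1.        ]]), 'T_tool_cam': array([[ 3.75641306e-04, -9.63813495e-01, -2.66577205e-01,
         6.76730268e-02],
       [ 9.99999881e-01,  2.79373381e-04,  3.99049223e-04,
        -2.27979280e-04],
       [-3.10134451e-04, -2.66577324e-01,  9.63813485e-01,
        -1.41887037e-01],
       [ 0.00000000e+00,  0.00000000e+00,  0.00000000e+00,
         1.00000000e+00]])}
```

View pics/scene0.png

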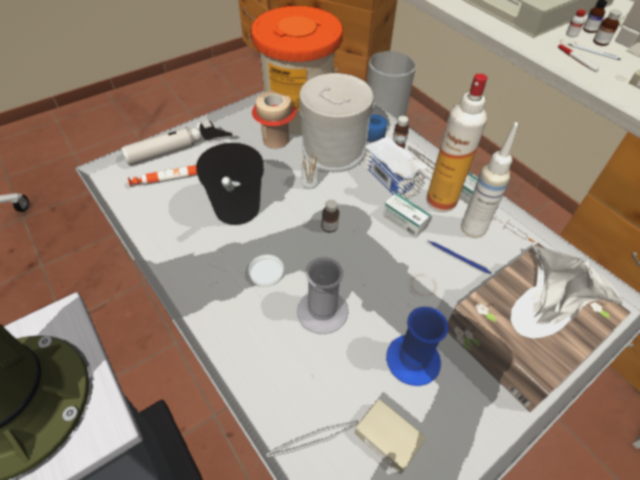

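View pics/top0.png

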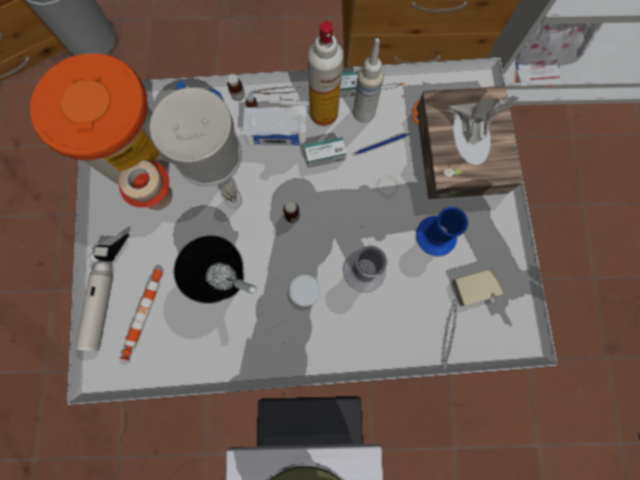

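The scene picture shows the black beaker at about (230,180), the steel jar at (323,290) and the blue decoy at (420,345). The top picture shows the beaker mouth at about (209,269) with the handle end at (252,290), and the jar mouth at (370,262). I'll measure these next.

```bash
cat > h.py <<'E'
from station import bot,capture,get_calibration
import cv2,numpy as np
from scipy.spatial.transform import Rotation as Ro
def ray(n,p,st=None):
    c=get_calibration(n);d=np.linalg.inv(c["K"])@[p[0],p[1],1]
    if n=="wrist":
        R=Ro.from_rotvec(st["orientation"]).as_matrix();T=c["T_tool_cam"]
        return R@T[:3,3]+st["tool_pos"],R@T[:3,:3]@d
    return -c["R"].T@c["t"],c["R"].T@d
def onz(n,p,z,st=None):
    o,d=ray(n,p,st);return o+d*(z-o[2])/d[2]
def proj(n,X):
    c=get_calibration(n);v=c["K"]@(c["R"]@X+c["t"]);return v[:2]/v[2]
def st():
    s=bot.state();print("t",round(s["time"],2),"p",np.round(s["tool_pos"],4),"o",np.round(s["orientation"],3),"F",np.round(s["contact_force"],2),"T",np.round(s["torque"],2),"w",round(float(s["grip_width"]),3),"f",s["finger_force"],"q",np.round(s["q"],2));return s
E
python3 - <<'E'
from h import *
t=cv2.imread("pics/top0.png");
# beaker mouth
m=(t.max(2)<40).astype(np.uint8);m[:, :170]=0;m[:,250:]=0;m[:230]=0;m[310:]=0
c=max(cv2.findContours(m,0,1)[0],key=cv2.contourArea);e=cv2.fitEllipse(cv2.convexHull(c));print("beaker ell",e,onz("top",e[0],.134))
print("guess rim",onz("top",(209,269),.134), "jar mouth",onz("top",(370,262),.13))
for p in[(252,290),(255,289)]:print("handle end",onz("top",p,.19))
for n,p,z in[("swab",(233,205),0),("iod",(291,211),.075),("petri",(304,291),.015),("blue",(452,222),.13),("jarfoot",(365,270),.005)]:print(n,onz("top",p,z))
a=t[230:310,160:270];b=t[235:300,335:400];s=cv2.imread("pics/scene0.png");d=s[135:235,180:280];e=s[245:335,285:365]
f=lambda x:cv2.resize(x,(400,300),interpolation=2)
cv2.imwrite("pics/c1.png",np.vstack([np.hstack([f(a),f(b)]),np.hstack([f(d),f(e)])]))
E
```

```text
beaker ell ((208.62881469726562, 269.3350830078125), (66.47981262207031, 68.33512878417969), 77.6201400756836) [0.50239692 0.17522028 0.134     ]
guess rim [0.50303683 0.17452218 0.134     ] jar mouth [ 0.51049941 -0.13908805  0.13      ]
handle end [0.45449612 0.08288459 0.19      ]
handle end [0.45617128 0.0775102  0.19      ]
swab [0.67181477 0.15550749 0.        ]
iod [0.63321888 0.01769514 0.075     ]
petri [ 0.46851484 -0.00582702  0.015     ]
blue [ 0.58779917 -0.30715393  0.13      ]
jarfoot [ 0.5131337  -0.14210252  0.005     ]
```

View pics/c1.png

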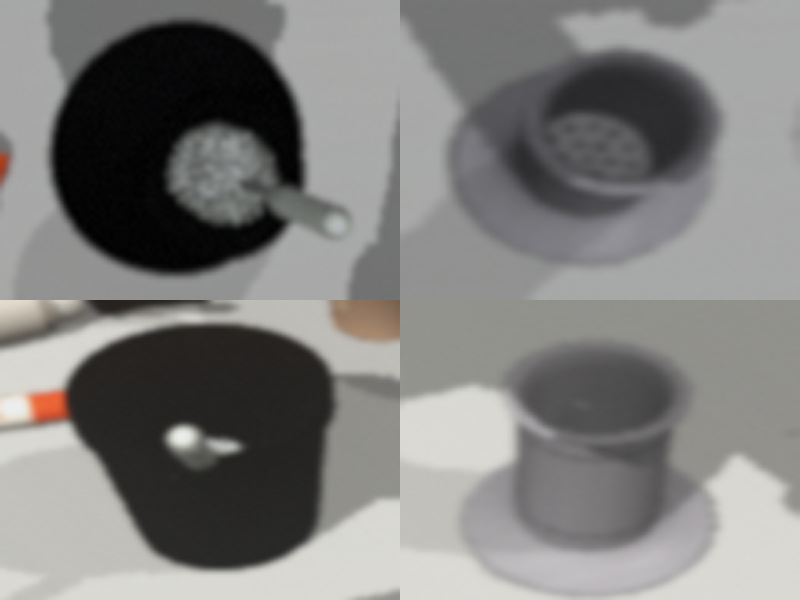

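Crops: the handle end is at top (252.7,289.2) and scene (226,180.7), and the brush leans towards -x,-y. The jar's lip centre is at about top (371.6,261), with the perforated floor visible inside.

```bash
python3 - <<'E'
from h import *
def tri(p,q):
    o1,d1=ray("top",p);o2,d2=ray("scene",q);d1/=np.linalg.norm(d1);d2/=np.linalg.norm(d2)
    a,b=np.linalg.lstsq(np.c_[d1,-d2],o2-o1,rcond=None)[0];return (o1+a*d1+o2+b*d2)/2,np.linalg.norm(o1+a*d1-o2-b*d2)
E_,g=tri((252.7,289.2),(226,180.7));print("end",E_,g)
# jar lip in scene crop ellipse centre: (597,392)-(400,300)
print("jar",onz("top",(371.6,261),.13),onz("scene",(285+199/5,245+92/3.333),.13), "beaker scene",onz("scene",(180+200/4,135+88/3),.134))
# stem/handle axis in top: where the handle passes rim: panel (262,190)
P=onz("top",(160+268/3.636,230+197/3.75),.145);print("near rim",P)
B=np.array([.5024,.175]);v=E_[:2]-B;print("az from beaker",np.degrees(np.arctan2(v[1],v[0])),"az axis",np.degrees(np.arctan2(*(E_-P)[[1,0]])))
s=st();R=Ro.from_rotvec(s["orientation"]).as_matrix();print("tool y az",np.degrees(np.arctan2(R[1,1],R[0,1])))
u=v/np.linalg.norm(v)
for a in(15,25,35):print(a,"grip pt",E_[:2]-u*a*.001*np.sin(.61),E_[2]-a*.001*np.cos(.61)-.006*0)
E
```

```text
end [0.45667183 0.08115888 0.19152692] 0.0019388609041798904
jar [ 0.51241184 -0.14232094  0.13      ] [ 0.51500695 -0.14285927  0.13      ] beaker scene [0.50675411 0.17453215 0.134     ]
near rim [0.47428636 0.12414808 0.145     ]
az from beaker -115.97967164937205 az axis -112.28101721689576
t 0.1 p [ 0.2198 -0.5846  0.2305] o [-3.089e+00 -5.620e-01  1.000e-03] F [ 0.46 -0.23  1.08] T [0.   0.   0.03] w 0.999 f 0.0 q [ 1.32  0.51 -0.24  1.5   0.13  1.15 -0.15]
tool y az -69.38481982538268
15 grip pt [0.46043602 0.08888356] 0.17923219985502536
25 grip pt [0.46294548 0.09403335] 0.17103571967657055
35 grip pt [0.46545494 0.09918314] 0.16283923949811577
```

Emit:
carry_out([
  [1,1.2,2.5,1.5,0.5],
  [1,1.2,3,1.5,0.5],
  [1,1.2,3,1.5,0.5],
  [1,1.2,3,1.5,0.5],
  [1,1.2,3,1,0.5],
])

```text
time: 0.52
tool_pos: [0.2805, -0.4386, 0.3022]
orientation: [3.01, 0.898, 0.0]
contact_force: [1.2, -0.7, -0.0]
grip_width: 0.999
finger_force: 0.0
```

Emit:
carry_out([
  [1,1.2,3,0,0.5],
  [1,1.2,3,0,0.5],
  [1,1.2,3,0,0.5],
  [1,1.2,3,0,0.5],
  [1,1.2,3,0,0.5],
])

```text
time: 0.93
tool_pos: [0.3401, -0.2883, 0.3011]
orientation: [-2.895, -1.221, 0.001]
contact_force: [0.4, 0.1, 0.3]
grip_width: 0.998
finger_force: 0.0
```

Emit:
carry_out([
  [1,1.2,3,0,0.5],
  [1,1.2,3,0,0.5],
  [1,1.2,3,0,0.5],
  [1,1.2,3,0,0.5],
  [1,1.2,3,0,0.5],
])

```text
time: 1.35
tool_pos: [0.4, -0.1384, 0.3012]
orientation: [2.745, 1.529, -0.001]
contact_force: [0.1, -0.5, -0.6]
grip_width: 1.004
finger_force: 0.0
```

```bash
python3 -c "
from h import *
s=st();R=Ro.from_rotvec(s['orientation']).as_matrix();print(np.degrees(np.arctan2(R[1,1],R[0,1])))"
```

```text
t 1.35 p [ 0.4    -0.1384  0.3012] o [ 2.745e+00  1.529e+00 -1.000e-03] F [ 0.14 -0.52 -0.56] T [-0.02 -0.07 -0.  ] w 1.004 f 0.0 q [ 0.79  0.15 -0.61  1.86  0.1   1.16 -0.4 ]
-31.7717399843889
```

Emit:
carry_out([
  [1,0.8,3,0,0.4],
  [1,0.8,3,0,0.4],
  [1,0.8,3,0,0.4],
  [1,0.8,3,0,0.4],
  [1,0.8,3,0,0],
])

```text
time: 1.77
tool_pos: [0.4399, 0.0114, 0.3012]
orientation: [2.631, 1.716, -0.001]
contact_force: [0.4, -0.4, 0.2]
grip_width: 0.997
finger_force: 0.0
```

Emit:
carry_out([
  [1,0.8,3,0,0],
  [1,0.8,2.5,-1,0],
  [1,0.8,2,-1,0],
  [1,0,1,-1,0],
  [1,0,0,0,0],
])

```text
time: 2.18
tool_pos: [0.4629, 0.0974, 0.2696]
orientation: [-2.627, -1.718, 0.003]
contact_force: [-0.5, 0.3, -1.2]
grip_width: 1.002
finger_force: 0.0
```

```bash
python3 -c "
from h import *
s=st();R=Ro.from_rotvec(s['orientation']).as_matrix();print(R.round(3))
cv2.imwrite('pics/w1.png',capture('wrist')[...,::-1])"
```

```text
t 2.18 p [0.4629 0.0974 0.2696] o [-2.627 -1.718  0.003] F [-0.5   0.34 -1.24] T [ 0.01  0.04 -0.  ] w 1.002 f 0.0 q [ 0.32  0.29 -0.77  1.81  0.22  1.13 -0.93]
[[ 0.401  0.916 -0.003]
 [ 0.916 -0.401  0.001]
 [-0.    -0.003 -1.   ]]
```

View pics/w1.png

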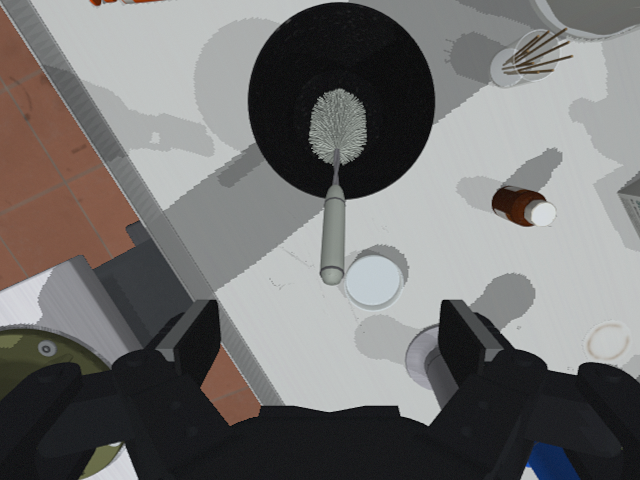

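The wrist view shows the handle from (336,190) at the rim to its end at (332,275), running nearly along tool x and midway between the pads.

```bash
python3 -c "
from h import *
s=bot.state()
E=onz('wrist',(332,275),.192,s);J=onz('wrist',(336.5,188),.195-.004-.085*.819,s);print(E,J,np.linalg.norm(E-J),np.degrees(np.arctan2(*(E-J)[[1,0]])))
print('grip',E+(J-E)*30/85, 'y offset of end in tool', Ro.from_rotvec(s['orientation']).as_matrix().T@(E-s['tool_pos']))
print('rim ctr',onz('wrist',(342,100),.134,s))"
```

```text
[0.45881542 0.08130936 0.192     ] [0.48110925 0.12243457 0.121385  ] 0.0847040454887565 -118.4619651219048
grip [0.46668383 0.09582414 0.16707706] y offset of end in tool [-0.01487292  0.00198717  0.07840836]
rim ctr [0.50985704 0.17962318 0.134     ]
```

Emit:
carry_out([
  [1,0.2,0,-2.5,-0.5],
  [1,0.2,-0.1,-2.5,-0.5],
  [1,0,0,-2.5,0],
  [1,0,0,-2.5,0],
  [1,0,0,-2,0],
])

```text
time: 2.65
tool_pos: [0.4678, 0.0921, 0.1503]
orientation: [2.706, 1.594, -0.002]
contact_force: [0.2, -0.4, -0.5]
grip_width: 1.0
finger_force: 0.0
```

Emit:
carry_out([
  [0,0,0,-0.1,0],
  [-1,0,0,0,0],
  [-1,0,0,0,0],
  [-1,0,0,0,0],
  [-1,0,0,0,0],
], force=30)

```text
time: 3.07
tool_pos: [0.4688, 0.094, 0.1516]
orientation: [2.705, 1.596, 0.003]
contact_force: [1.0, 0.4, -0.3]
grip_width: 0.3
finger_force: 0.0
```

Emit:
carry_out([
  [-1,0,0,0,0],
  [-1,0,0,0,0],
  [-1,0,0,0,0],
  [-1,0,0,0,0],
  [-1,0,0,0,0],
])

```text
time: 3.48
tool_pos: [0.4684, 0.094, 0.1509]
orientation: [2.705, 1.597, 0.001]
contact_force: [-1.6, -1.5, 6.6]
grip_width: 0.176
finger_force: 30.6
```

Emit:
carry_out([
  [-1,0,0,0,0],
  [-1,0.5,0.9,0.7,0],
  [-1,0.5,0.9,0.6,0],
  [-1,0.5,1,0.6,0],
  [-1,0,0,0,0],
], force=20)

```text
time: 3.9
tool_pos: [0.4839, 0.1214, 0.1711]
orientation: [2.703, 1.595, -0.0]
contact_force: [-3.6, -9.8, 13.3]
grip_width: 0.173
finger_force: 31.4
```

```bash
python3 -c "
from h import *
s=st()
a=capture('wrist');b=capture('scene')
cv2.imwrite('pics/w2.png',np.hstack([cv2.resize(a,(400,300)),cv2.resize(b[60:300,100:420],(400,300))])[...,::-1])"
```

```text
t 3.9 p [0.4839 0.1214 0.1711] o [ 2.703  1.595 -0.   ] F [-3.58 -9.81 13.33] T [-2.09  0.89 -0.04] w 0.173 f 31.37937605381012 q [ 0.18  0.43 -0.68  1.91  0.35  0.92 -1.18]
```

View pics/w2.png

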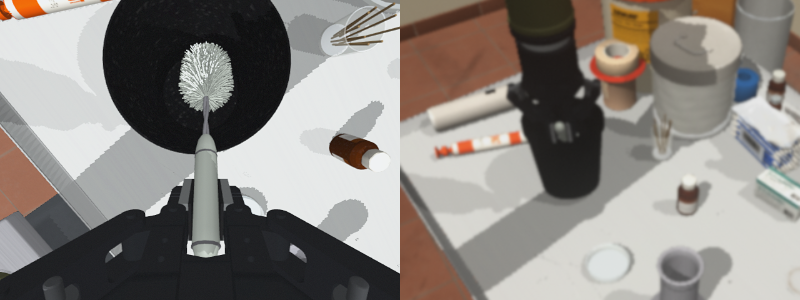

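The wrist half shows the brush still in line with the fingers, head at about (208,75) and handle at (205,190). The scene half is mostly hidden by the hand. The tip is pressing on the beaker floor, so I'll lift.

Emit:
carry_out([
  [-1,0,0,0.7,0],
  [-1,0,0,0.7,0],
  [-1,0,0,0.6,0],
  [-1,0,0,0,0],
  [-1,0,0,0,0],
], force=20)

```text
time: 4.42
tool_pos: [0.4834, 0.1225, 0.1897]
orientation: [-2.705, -1.597, -0.002]
contact_force: [-0.3, -0.0, -2.0]
grip_width: 0.179
finger_force: 30.3
```

```bash
python3 -c "
from h import *
s=st()
print('rim then',onz('wrist',(315,109),.134,dict(s,tool_pos=np.array([.4839,.1214,.1711]))))
a=capture('wrist')
m=((a.max(2)<50)*1).astype(np.uint8);m[260:]=0
c=max(cv2.findContours(m,0,1)[0],key=cv2.contourArea);e=cv2.fitEllipse(cv2.convexHull(c));print(e,onz('wrist',e[0],.134,s))
g=cv2.cvtColor(a,cv2.COLOR_RGB2GRAY);cv2.imwrite('pics/w3.png',a[...,::-1])
for r in range(40,440,25):
    x=np.where(g[r,270:390]>90)[0]+270;print(r,x.min() if len(x) else 0,x.max() if len(x) else 0,len(x))"
```

```text
t 4.42 p [0.4834 0.1225 0.1897] o [-2.705e+00 -1.597e+00 -2.000e-03] F [-0.27 -0.   -1.98] T [-0.08  0.04  0.06] w 0.179 f 30.282118320465088 q [ 0.2   0.41 -0.7   1.89  0.32  0.96 -1.15]
rim then [0.51783704 0.19625712 0.134     ]
((315.50787353515625, 143.5382537841797), (252.29421997070312, 258.92510986328125), 158.29965209960938) [0.50937061 0.18403627 0.134     ]
40 0 0 0
65 0 0 0
90 299 358 55
115 289 369 81
140 286 372 87
165 298 366 67
190 326 332 7
215 325 333 9
240 314 345 30
265 270 389 69
290 270 389 106
315 270 389 70
340 309 349 41
365 308 350 43
390 299 359 47
415 0 0 0
```

View pics/w3.png

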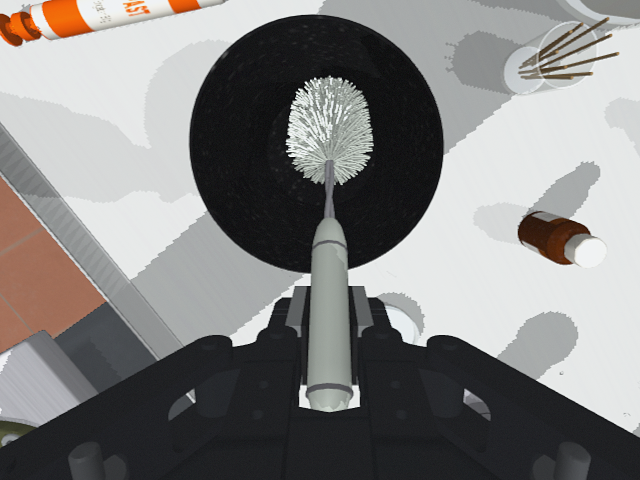

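The brush now hangs free: head at (329,130), stem joint at (329,222), handle end at (328,405). Next I'll work out its tilt.

```bash
cat >> h.py <<'E'
def wp(s_,th,g=.202):
    "pixel of brush point s_ (m from tip) at tilt th deg in tool x-z plane, + = tip towards tool +x"
    c=get_calibration("wrist");T=np.linalg.inv(c["T_tool_cam"]);a=np.radians(th);d=g-s_
    X=T@[d*np.sin(a),0,-.019+d*np.cos(a),1];v=c["K"]@X[:3];return v[:2]/v[2]
E
python3 -c "
from h import *
for th in (0,5,10,15,20,25,30,35):print(th,*[wp(x,th).round()[1] for x in(.0,.06,.094,.145,.230)])"
```

```text
0 219.0 235.0 248.0 276.0 376.0
5 199.0 219.0 234.0 267.0 383.0
10 180.0 203.0 221.0 258.0 389.0
15 160.0 186.0 207.0 250.0 395.0
20 139.0 170.0 193.0 241.0 400.0
25 118.0 153.0 179.0 233.0 404.0
30 95.0 136.0 166.0 226.0 407.0
35 72.0 118.0 152.0 218.0 410.0
```

Emit:
carry_out([
  [-0.9,0,0,0,0],
  [-0.9,0.4,0.7,0.1,0],
  [-0.9,0.4,0.7,0.1,0],
  [-0.9,0.4,0.7,0.1,0],
  [-0.9,0.4,0.7,0.1,0],
], force=20)

```text
time: 4.88
tool_pos: [0.4993, 0.1507, 0.1933]
orientation: [2.705, 1.597, -0.001]
contact_force: [-1.0, -2.4, 1.2]
grip_width: 0.181
finger_force: 32.6
```

```bash
cat >> h.py <<'E'
def rows():
    s=st();a=capture('wrist');g=cv2.cvtColor(a,cv2.COLOR_RGB2GRAY)
    m=((a.max(2)<50)*1).astype(np.uint8);m[260:]=0
    c=max(cv2.findContours(m,0,1)[0],key=cv2.contourArea);e=cv2.fitEllipse(cv2.convexHull(c));print('rim',np.round(e[0]),np.round(e[1]),onz('wrist',e[0],.134,s).round(4))
    o=[]
    for r in range(20,420,8):
        row=g[r,290:370]>90;x=np.where(row)[0]+290;o.append((r,len(x),int(x.mean()) if len(x) else 0))
    print(o);return a
E
python3 -c "
from h import *
rows()"
```

```text
t 4.88 p [0.4993 0.1507 0.1933] o [ 2.705e+00  1.597e+00 -1.000e-03] F [-1.01 -2.38  1.17] T [-0.76  0.43  0.04] w 0.181 f 32.60875761508942 q [ 0.13  0.44 -0.69  1.82  0.33  0.99 -1.2 ]
rim [317. 204.] [230. 239.] [0.5098 0.1837 0.134 ]
[(20, 80, 329), (28, 80, 329), (36, 80, 329), (44, 80, 329), (52, 80, 329), (60, 80, 329), (68, 80, 329), (76, 80, 329), (84, 80, 329), (92, 25, 357), (100, 3, 368), (108, 0, 0), (116, 0, 0), (124, 41, 328), (132, 60, 327), (140, 69, 329), (148, 71, 329), (156, 75, 329), (164, 77, 329), (172, 80, 329), (180, 80, 329), (188, 72, 331), (196, 64, 329), (204, 49, 329), (212, 13, 330), (220, 4, 328), (228, 8, 328), (236, 13, 329), (244, 25, 329), (252, 23, 329), (260, 31, 329), (268, 35, 329), (276, 35, 329), (284, 36, 328), (292, 58, 328), (300, 61, 329), (308, 63, 329), (316, 61, 329), (324, 60, 329), (332, 48, 328), (340, 41, 329), (348, 41, 329), (356, 42, 328), (364, 43, 329), (372, 44, 328), (380, 21, 328), (388, 51, 329), (396, 60, 329), (404, 61, 329), (412, 0, 0)]
```

Emit:
carry_out([
  [-0.9,0.4,0.7,0.2,0],
  [-0.9,0.4,0.7,0.2,0],
  [-0.9,0.4,0.7,0.1,0],
  [-0.9,0.4,0.7,0.1,0],
  [-0.9,0.4,0.7,0.1,0],
])

```text
time: 5.35
tool_pos: [0.5194, 0.1859, 0.2004]
orientation: [-2.705, -1.597, -0.0]
contact_force: [-0.6, -1.4, -0.5]
grip_width: 0.172
finger_force: 33.3
```

```bash
python3 -c "
from h import *
rows()"
```

```text
t 5.35 p [0.5194 0.1859 0.2004] o [-2.705 -1.597 -0.   ] F [-0.65 -1.44 -0.46] T [-0.65  0.36  0.  ] w 0.172 f 33.272135853767395 q [ 0.06  0.48 -0.69  1.74  0.34  1.05 -1.25]
rim [317. 273.] [212. 221.] [0.5089 0.1817 0.134 ]
[(20, 80, 329), (28, 80, 329), (36, 80, 329), (44, 80, 329), (52, 80, 329), (60, 80, 329), (68, 80, 329), (76, 80, 329), (84, 80, 329), (92, 80, 329), (100, 80, 329), (108, 80, 329), (116, 80, 329), (124, 80, 329), (132, 80, 329), (140, 80, 329), (148, 80, 329), (156, 80, 329), (164, 80, 329), (172, 17, 361), (180, 17, 325), (188, 54, 325), (196, 61, 326), (204, 70, 328), (212, 71, 327), (220, 77, 329), (228, 70, 328), (236, 62, 328), (244, 54, 328), (252, 31, 329), (260, 3, 326), (268, 22, 328), (276, 27, 328), (284, 32, 328), (292, 38, 329), (300, 40, 328), (308, 38, 328), (316, 39, 329), (324, 37, 329), (332, 45, 329), (340, 40, 328), (348, 41, 329), (356, 42, 328), (364, 43, 329), (372, 18, 329), (380, 38, 330), (388, 55, 329), (396, 59, 328), (404, 61, 329), (412, 0, 0)]
```

Emit:
carry_out([
  [-0.9,0.4,0.7,0.1,0],
  [-0.9,0.4,0.7,0.1,0],
  [-0.9,0.3,0.6,0,0],
  [-0.9,0.2,0.4,0,0],
  [-0.9,0,0,0,0],
])

```text
time: 5.82
tool_pos: [0.5324, 0.2103, 0.2022]
orientation: [-2.704, -1.598, -0.001]
contact_force: [-0.4, -2.2, -1.4]
grip_width: 0.175
finger_force: 32.9
```

```bash
python3 -c "
from h import *
rows()"
```

```text
t 5.82 p [0.5324 0.2103 0.2022] o [-2.704e+00 -1.598e+00 -1.000e-03] F [-0.38 -2.21 -1.35] T [-0.49  0.26 -0.02] w 0.175 f 32.91853487491608 q [ 0.02  0.51 -0.68  1.68  0.35  1.07 -1.28]
rim [310. 462.] [292. 509.] [0.4471 0.0835 0.134 ]
[(20, 80, 329), (28, 80, 329), (36, 80, 329), (44, 80, 329), (52, 80, 329), (60, 80, 329), (68, 80, 329), (76, 80, 329), (84, 80, 329), (92, 80, 329), (100, 80, 329), (108, 80, 329), (116, 80, 329), (124, 80, 329), (132, 80, 329), (140, 80, 329), (148, 80, 329), (156, 80, 329), (164, 80, 329), (172, 80, 329), (180, 80, 329), (188, 80, 329), (196, 80, 329), (204, 80, 329), (212, 28, 346), (220, 31, 329), (228, 58, 326), (236, 61, 325), (244, 69, 329), (252, 75, 329), (260, 65, 329), (268, 59, 329), (276, 42, 327), (284, 28, 328), (292, 23, 327), (300, 32, 328), (308, 33, 329), (316, 33, 329), (324, 35, 329), (332, 43, 329), (340, 39, 329), (348, 39, 329), (356, 41, 329), (364, 19, 328), (372, 34, 328), (380, 50, 329), (388, 49, 330), (396, 45, 330), (404, 48, 335), (412, 0, 0)]
```

Emit:
carry_out([
  [-0.9,-0.4,-0.7,0.5,0],
  [-0.9,-0.3,-0.6,1.5,0],
  [-0.9,0,0,2.5,0],
  [-0.9,0,0,3,0],
  [-0.9,0,0,3,0],
])

```text
time: 6.28
tool_pos: [0.5246, 0.1955, 0.3087]
orientation: [-2.705, -1.597, -0.0]
contact_force: [1.2, 0.5, -1.1]
grip_width: 0.176
finger_force: 32.8
```

Emit:
carry_out([
  [-0.9,0,0,2.5,0],
  [-0.9,0,-0.5,0.5,0],
  [-0.9,0,-1,0,0],
  [-0.9,0,-0.5,0,0],
  [-0.9,0,0,0,0],
])

```text
time: 6.7
tool_pos: [0.5249, 0.1731, 0.3358]
orientation: [2.707, 1.593, -0.004]
contact_force: [0.6, -0.4, -2.0]
grip_width: 0.175
finger_force: 32.9
```

```bash
python3 -c "
from h import *
st()
a=capture('wrist');b=capture('scene');cv2.imwrite('pics/sc3.png',b[...,::-1]);cv2.imwrite('pics/w4f.png',a[...,::-1])
f=lambda x:cv2.resize(x,(400,300))
cv2.imwrite('pics/w4.png',np.hstack([f(a),cv2.resize(b[20:260,100:420],(400,300))])[...,::-1])"
```

```text
t 6.7 p [0.5249 0.1731 0.3358] o [ 2.707  1.593 -0.004] F [ 0.63 -0.4  -2.02] T [-0.06  0.04  0.07] w 0.175 f 32.92200744152069 q [ 0.11  0.38 -0.72  1.5   0.25  1.36 -1.13]
```

View pics/w4.png

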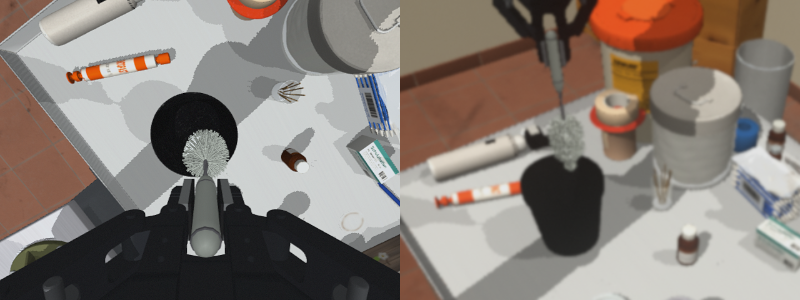

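The brush is out of the beaker. In the scene half its tip is at about (572,167) and the stem runs from (560,85) to (568,125). In the wrist half the head is at (208,152).

```bash
python3 -c "
from h import *
s=bot.state();G=s['tool_pos']+[0,0,.019]
for n in('scene',):
  print(n,'grip',proj(n,G),'tip vertical',proj(n,G-[0,0,.202]))
tip=np.array([100+172*.8,20+166*.8])
for d in(-.02,0,.02,.04):
  X=G+np.array([.476*d,.879*d,-np.sqrt(.202**2-d*d)]);print(d,proj('scene',X))
print('meas',tip)
b=cv2.imread('pics/sc3.png');cv2.imwrite('pics/c4.png',cv2.resize(b[20:180,170:290],(600,800)[:2] and (450,600),interpolation=2))
a=cv2.imread('pics/w4f.png');g=cv2.cvtColor(a,7-1)
for r in range(180,440,12):
  x=np.where(g[r,270:390]>90)[0]+270;print((r,len(x)),end=' ')
for th in(-5,0,5):print(th,*[wp(x,th).round()[1] for x in(.0,.06,.094,.145,.230)])
"
```

```text
scene grip [222.39620686  60.45695939] tip vertical [236.73694769 153.68711991]
-0.02 [236.66911989 160.09965927]
0 [236.73694769 153.68711991]
0.02 [236.68708394 146.69320786]
0.04 [236.52195802 139.09440161]
meas [237.6 152.8]
(180, 21) (192, 14) (204, 11) (216, 54) (228, 74) (240, 86) (252, 85) (264, 86) (276, 91) (288, 74) (300, 52) (312, 39) (324, 35) (336, 42) (348, 40) (360, 42) (372, 32) (384, 46) (396, 57) (408, 43) (420, 0) (432, 0) -5 238.0 251.0 262.0 285.0 369.0
0 219.0 235.0 248.0 276.0 376.0
5 199.0 219.0 234.0 267.0 383.0
```

View pics/c4.png

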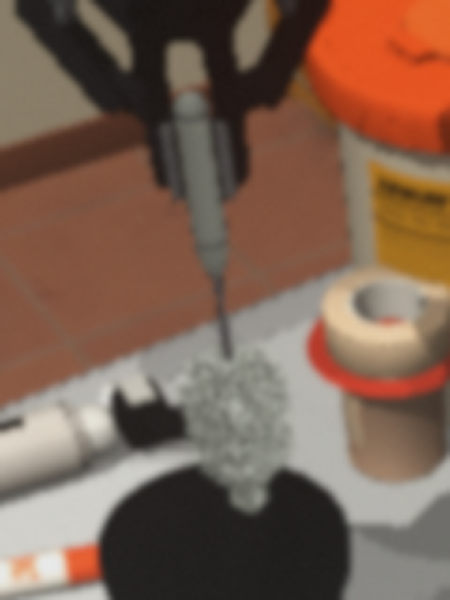

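The crop shows the tip at full-frame (236,156), so the tilt is only about 2 degrees. That is close enough to upright, so I'll move over to the jar.

Emit:
carry_out([
  [-0.9,0,-1,0,0],
  [-0.9,-0.1,-2,0,0],
  [-0.9,-0.1,-3,0,0],
  [-0.9,-0.1,-3,0,0],
  [-0.9,-0.1,-3,0,0],
])

```text
time: 7.22
tool_pos: [0.5206, 0.0546, 0.3367]
orientation: [-2.704, -1.598, 0.001]
contact_force: [0.1, 0.2, -1.4]
grip_width: 0.178
finger_force: 32.9
```

Emit:
carry_out([
  [-0.9,-0.1,-3,0,0],
  [-0.9,-0.1,-3,0,0],
  [-0.9,-0.1,-3,0,0],
  [-0.9,-0.1,-3,0,0],
  [-0.9,-0.1,-3,0,0],
])

```text
time: 7.63
tool_pos: [0.5154, -0.0958, 0.3368]
orientation: [-2.705, -1.597, 0.001]
contact_force: [-0.5, 0.6, -1.8]
grip_width: 0.174
finger_force: 32.9
```

Emit:
carry_out([
  [-0.9,0,-2,0,0],
  [-0.9,0,-1.3,0,0],
  [-0.9,0,-0.8,0,0],
  [-0.9,0,0,0,0],
  [-0.9,0,0,0,0],
])

```text
time: 8.05
tool_pos: [0.5161, -0.1339, 0.3371]
orientation: [-2.704, -1.598, -0.001]
contact_force: [-0.4, -0.3, -1.5]
grip_width: 0.173
finger_force: 32.9
```

```bash
python3 -c "
from h import *
s=st()
G=s['tool_pos']+[0,0,.019];print('pred vertical tip scene',proj('scene',G-[0,0,.202]),'top',proj('top',G-[0,0,.202]),'lip scene',proj('scene',np.array([.5135,-.1425,.13])))
b=capture('scene');t=capture('top');a=capture('wrist')
cv2.imwrite('pics/c5.png',np.hstack([cv2.resize(b[150:350,260:400],(420,600),interpolation=2),cv2.resize(a[120:420,230:420],(380,600),interpolation=2)])[...,::-1])
p=proj('top',G-[0,0,.1]);print(p);
"
```

```text
t 8.05 p [ 0.5161 -0.1339  0.3371] o [-2.704e+00 -1.598e+00 -1.000e-03] F [-0.43 -0.3  -1.49] T [ 0.03 -0.   -0.03] w 0.173 f 32.854710817337036 q [ 0.66  0.33 -0.65  1.55  0.2   1.33 -0.51]
pred vertical tip scene [322.58207052 260.1329186 ] top [368.54636179 257.08845694] lip scene [323.93419615 272.87478578]
[375.11866195 246.57977685]
```

View pics/c5.png

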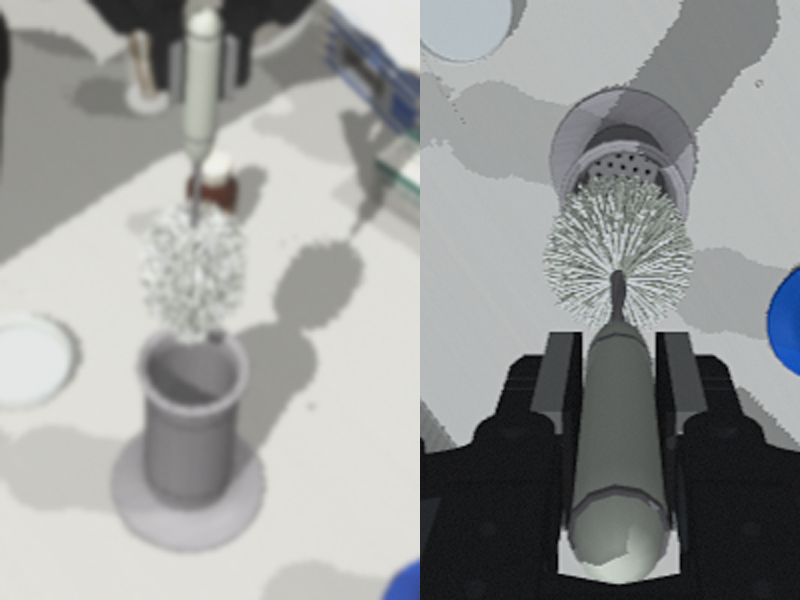

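The jar's lip is at scene (324,273) and the brush tip directly above it at (324,263). The wrist half shows the brush in line laterally. I'll shift 4 mm and go down gently.

Emit:
carry_out([
  [-0.9,0,-0.4,0,0],
  [-0.9,0,0,-1,0],
  [-0.9,0,0,-1,0],
  [-0.9,0,0,-0.7,0],
  [-0.9,0,0,-0.5,0],
])

```text
time: 8.62
tool_pos: [0.5154, -0.1389, 0.3036]
orientation: [-2.704, -1.597, 0.002]
contact_force: [-0.2, -0.6, -0.8]
grip_width: 0.177
finger_force: 32.9
```

Emit:
carry_out([
  [-0.9,0,0,-0.5,0],
  [-0.9,0,0,-0.5,0],
  [-0.9,0,0,-0.5,0],
  [-0.9,0,0,-0.5,0],
  [-0.9,0,0,-0.5,0],
])

```text
time: 9.03
tool_pos: [0.5161, -0.139, 0.2799]
orientation: [2.705, 1.597, 0.0]
contact_force: [0.4, -0.3, -1.2]
grip_width: 0.176
finger_force: 32.9
```

```bash
python3 -c "
from h import *
s=st()"
```

```text
t 9.03 p [ 0.5161 -0.139   0.2799] o [2.705 1.597 0.   ] F [ 0.43 -0.27 -1.23] T [0.03 0.01 0.04] w 0.176 f 32.90967643260956 q [ 0.66  0.37 -0.63  1.65  0.23  1.2  -0.54]
```

Emit:
carry_out([
  [-0.9,0,0,-0.4,0],
  [-0.9,0,0,-0.4,0],
  [-0.9,0,0,-0.4,0],
  [-0.9,0,0,-0.4,0],
  [-0.9,0,0,-0.4,0],
])

```text
time: 9.45
tool_pos: [0.5163, -0.1387, 0.2601]
orientation: [2.705, 1.597, 0.001]
contact_force: [-0.4, 0.6, 0.1]
grip_width: 0.178
finger_force: 33.0
```

Emit:
carry_out([
  [-0.9,0,0,-0.4,0],
  [-0.9,0,0,-0.4,0],
  [-0.9,0,0,-0.4,0],
  [-0.9,0,0,-0.4,0],
  [-0.9,0,0,0,0],
])

```text
time: 9.87
tool_pos: [0.5158, -0.1388, 0.2434]
orientation: [-2.704, -1.597, 0.001]
contact_force: [1.2, 1.9, -2.9]
grip_width: 0.178
finger_force: 32.8
```

```bash
python3 -c "
from h import *
s=st()"
```

```text
t 9.87 p [ 0.5158 -0.1388  0.2434] o [-2.704e+00 -1.597e+00  1.000e-03] F [ 1.16  1.88 -2.9 ] T [ 0.52 -0.31 -0.03] w 0.178 f 32.750481963157654 q [ 0.65  0.4  -0.63  1.72  0.26  1.11 -0.56]
```

Emit:
carry_out([
  [-0.9,0.2,0.3,0,0],
  [-0.9,0,0,-0.3,0],
  [-0.9,0,0,-0.3,0],
  [-0.9,0,0,-0.3,0],
  [-0.9,0,0,0,0],
])

```text
time: 10.28
tool_pos: [0.5177, -0.1362, 0.2346]
orientation: [-2.705, -1.597, 0.001]
contact_force: [0.7, -0.7, -2.4]
grip_width: 0.175
finger_force: 32.8
```

Emit:
carry_out([
  [-0.9,0,0,-0.3,0],
  [-0.9,0,0,-0.3,0],
  [-0.9,0,0,0,0],
])

```text
time: 10.53
tool_pos: [0.5178, -0.1361, 0.2287]
orientation: [-2.705, -1.597, 0.001]
contact_force: [-0.9, 0.5, -2.1]
grip_width: 0.171
finger_force: 32.8
```

```bash
python3 -c "
from h import *
s=st()"
```

```text
t 10.53 p [ 0.5178 -0.1361  0.2287] o [-2.705e+00 -1.597e+00  1.000e-03] F [-0.86  0.46 -2.14] T [ 0.09 -0.03 -0.02] w 0.171 f 32.79325067996979 q [ 0.64  0.41 -0.62  1.74  0.27  1.08 -0.58]
```

Emit:
carry_out([
  [-0.9,0,0,-0.2,0],
  [-0.9,0,0,-0.2,0],
  [-0.9,0,0,-0.2,0],
])

```text
time: 10.78
tool_pos: [0.5181, -0.136, 0.2232]
orientation: [2.705, 1.597, 0.0]
contact_force: [0.1, -0.8, -0.1]
grip_width: 0.179
finger_force: 33.0
```

Emit:
carry_out([
  [-0.9,0,0,-0.2,0],
  [-0.9,0,0,-0.2,0],
])

```text
time: 10.95
tool_pos: [0.518, -0.136, 0.2191]
orientation: [2.705, 1.597, 0.0]
contact_force: [-0.4, 0.9, -0.0]
grip_width: 0.174
finger_force: 33.0
```

Emit:
carry_out([
  [-0.9,0,0,-0.2,0],
  [-0.9,0,0,-0.2,0],
])

```text
time: 11.12
tool_pos: [0.518, -0.136, 0.2151]
orientation: [-2.705, -1.597, 0.0]
contact_force: [-0.7, 0.0, -0.3]
grip_width: 0.177
finger_force: 33.0
```

Emit:
carry_out([
  [-0.9,0,0,-0.2,0],
  [-0.9,0,0,-0.2,0],
])

```text
time: 11.28
tool_pos: [0.518, -0.136, 0.2111]
orientation: [-2.705, -1.597, -0.0]
contact_force: [-0.2, 0.3, -0.1]
grip_width: 0.177
finger_force: 33.0
```

Emit:
carry_out([
  [-0.9,0,0,-0.2,0],
  [-0.9,0,0,-0.1,0],
])

```text
time: 11.45
tool_pos: [0.5179, -0.136, 0.208]
orientation: [-2.705, -1.597, 0.0]
contact_force: [-0.3, 0.0, 0.4]
grip_width: 0.178
finger_force: 33.0
```

Emit:
carry_out([
  [-0.9,0,0,-0.2,0],
  [-0.9,0,0,-0.1,0],
])

```text
time: 11.62
tool_pos: [0.518, -0.136, 0.205]
orientation: [-2.705, -1.597, 0.0]
contact_force: [0.5, 0.7, 0.5]
grip_width: 0.179
finger_force: 33.0
```

Emit:
carry_out([
  [-0.9,0,0,-0.2,0],
  [-0.9,0,0,0,0],
])

```text
time: 11.78
tool_pos: [0.5179, -0.136, 0.2029]
orientation: [-2.705, -1.597, 0.0]
contact_force: [0.1, 1.9, -2.4]
grip_width: 0.178
finger_force: 32.8
```

Emit:
carry_out([
  [-0.9,0,0,-0.2,0],
  [-0.9,0,0,0,0],
])

```text
time: 11.95
tool_pos: [0.518, -0.136, 0.201]
orientation: [-2.705, -1.597, 0.0]
contact_force: [1.0, -0.6, -2.3]
grip_width: 0.18
finger_force: 32.8
```

Emit:
carry_out([
  [-0.9,0,0,-0.2,0],
  [-0.9,0,0,0,0],
])

```text
time: 12.12
tool_pos: [0.518, -0.136, 0.199]
orientation: [-2.705, -1.597, 0.0]
contact_force: [-0.6, -0.3, -2.5]
grip_width: 0.171
finger_force: 32.8
```

Emit:
carry_out([
  [-0.9,0,0,-0.2,0],
  [-0.9,0,0,0,0],
])

```text
time: 12.28
tool_pos: [0.518, -0.136, 0.1971]
orientation: [-2.705, -1.597, -0.0]
contact_force: [0.6, 0.4, -1.9]
grip_width: 0.179
finger_force: 32.9
```

Emit:
carry_out([
  [-0.9,0,0,-0.2,0],
  [-0.9,0,0,0,0],
])

```text
time: 12.45
tool_pos: [0.518, -0.136, 0.1951]
orientation: [2.705, 1.597, 0.0]
contact_force: [0.9, 0.1, -1.0]
grip_width: 0.177
finger_force: 33.0
```

Emit:
carry_out([
  [-0.9,0,0,-0.2,0],
  [-0.9,0,0,0,0],
])

```text
time: 12.62
tool_pos: [0.5181, -0.136, 0.1931]
orientation: [2.705, 1.597, 0.0]
contact_force: [-0.3, -0.5, -0.2]
grip_width: 0.178
finger_force: 33.0
```

Emit:
carry_out([
  [-0.9,0,0,-0.2,0],
  [-0.9,0,0,0,0],
  [-0.9,0,0,0,0],
])

```text
time: 12.87
tool_pos: [0.5181, -0.136, 0.1912]
orientation: [2.705, 1.597, 0.0]
contact_force: [-0.1, -0.3, -0.5]
grip_width: 0.18
finger_force: 33.0
```

Emit:
carry_out([
  [-0.9,0,0,0.5,0],
  [-0.9,0,0,1.2,0],
  [-0.9,0,0,1.2,0],
  [-0.9,0,0,1.2,0],
  [-0.9,0,0,1.2,0],
])

```text
time: 13.28
tool_pos: [0.5175, -0.1359, 0.2447]
orientation: [-2.704, -1.597, 0.001]
contact_force: [0.9, -0.1, -2.7]
grip_width: 0.179
finger_force: 32.7
```

Emit:
carry_out([
  [-0.9,0,0,0.8,0],
  [-0.9,0,0,0.7,0],
  [-0.9,0,0,0.4,0],
  [-0.9,0,0,0,0],
  [-0.9,0,0,0,0],
])

```text
time: 13.7
tool_pos: [0.5181, -0.136, 0.2632]
orientation: [2.705, 1.597, 0.0]
contact_force: [-0.1, -0.8, -0.6]
grip_width: 0.176
finger_force: 32.9
```

```bash
python3 -c "
from h import *
s=st()
b=capture('scene');a=capture('wrist')
cv2.imwrite('pics/c6.png',np.hstack([cv2.resize(b[150:350,260:400],(420,600),interpolation=2),cv2.resize(a[120:420,230:420],(380,600),interpolation=2)])[...,::-1])"
```

```text
t 13.7 p [ 0.5181 -0.136   0.2632] o [2.705 1.597 0.   ] F [-0.12 -0.83 -0.56] T [ 0.07 -0.07 -0.04] w 0.176 f 32.90431022644043 q [ 0.65  0.38 -0.63  1.68  0.24  1.16 -0.55]
```

View pics/c6.png

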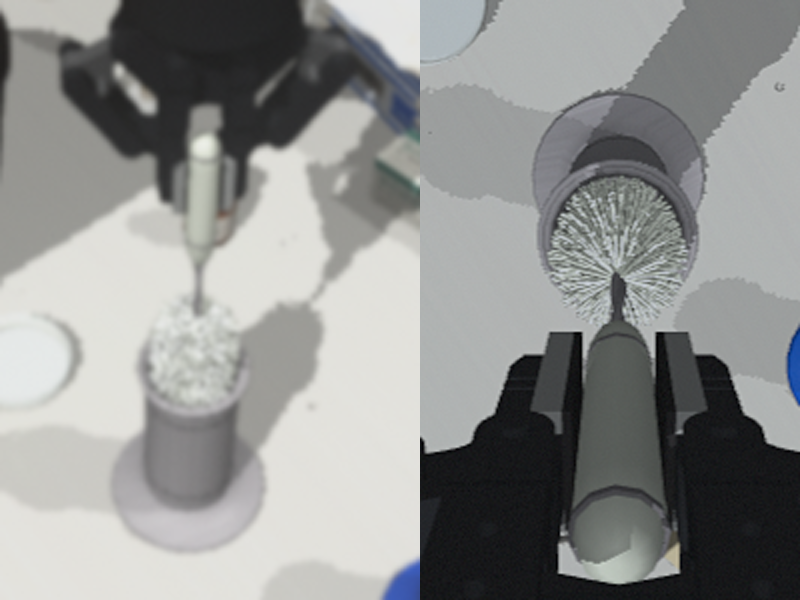

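Scene half: the jar stands where it was, with roughly half the bristles above the rim at (195,345). I'll go 12 mm higher for margin, then back down and measure the press more carefully.

Emit:
carry_out([
  [-0.9,0,0,0.7,0],
  [-0.9,0,0,0.5,0],
  [-0.9,0,0,0,0],
  [-0.9,0,0,-0.6,0],
  [-0.9,0,0,-1,0],
])

```text
time: 14.22
tool_pos: [0.5185, -0.136, 0.2595]
orientation: [2.704, 1.596, 0.002]
contact_force: [-0.7, 0.7, 0.8]
grip_width: 0.177
finger_force: 33.0
```

Emit:
carry_out([
  [-0.9,0,0,-1.2,0],
  [-0.9,0,0,-1.2,0],
  [-0.9,0,0,-1.2,0],
  [-0.9,0,0,-1,0],
  [-0.9,0,0,-0.5,0],
])

```text
time: 14.63
tool_pos: [0.5172, -0.1359, 0.2062]
orientation: [-2.704, -1.596, 0.003]
contact_force: [0.5, 0.4, -1.3]
grip_width: 0.178
finger_force: 32.9
```

Emit:
carry_out([
  [-0.9,0,0,-0.4,0],
  [-0.9,0,0,-0.3,0],
  [-0.9,0,0,-0.2,0],
  [-0.9,0,0,-0.2,0],
  [-0.9,0,0,0,0],
])

```text
time: 15.05
tool_pos: [0.518, -0.136, 0.1972]
orientation: [2.705, 1.597, 0.0]
contact_force: [-0.7, -0.0, -1.7]
grip_width: 0.176
finger_force: 32.9
```

```bash
cat >> h.py <<'E'
def avg(n=5):
    F=[]
    for _ in range(n):capture('top');F.append(bot.state()['contact_force'])
    F=np.array(F);print('z',bot.state()['tool_pos'][2].round(4),'F',F.mean(0).round(2),'sd',F.std(0).round(2),'t',bot.state()['time'])
E
python3 -c "
from h import *
avg()"
```

```text
z 0.1974 F [-0.15  0.49 -1.91] sd [0.77 0.46 0.68] t 15.3
```

Emit:
carry_out([
  [-0.9,0,0,-0.2,0],
  [-0.9,0,0,-0.2,0],
  [-0.9,0,0,-0.2,0],
  [-0.9,0,0,0,0],
  [-0.9,0,0,0,0],
])

```text
time: 15.72
tool_pos: [0.5181, -0.136, 0.1912]
orientation: [2.705, 1.597, 0.0]
contact_force: [-0.2, 0.1, 0.6]
grip_width: 0.177
finger_force: 33.0
```

```bash
python3 -c "
from h import *
avg(8)"
```

```text
z 0.1913 F [-0.07  0.24  0.58] sd [0.37 0.67 0.64] t 16.1167
```

Emit:
carry_out([
  [-0.9,0,0,-0.2,0],
  [-0.9,0,0,-0.1,0],
  [-0.9,0,0,0,0],
])

```text
time: 16.37
tool_pos: [0.5181, -0.136, 0.1882]
orientation: [2.705, 1.597, 0.0]
contact_force: [0.4, -0.5, 2.0]
grip_width: 0.176
finger_force: 33.2
```

```bash
python3 -c "
from h import *
avg(8)"
```

```text
z 0.1882 F [ 0.16 -0.08  1.55] sd [0.33 0.49 0.57] t 16.7667
```

Emit:
carry_out([
  [-0.9,0,0,0.7,0],
  [-0.9,0,0,1.3,0],
  [-0.9,0,0,1.5,0],
  [-0.9,0,0,1.5,0],
  [-0.9,0,0,1.5,0],
])

```text
time: 17.18
tool_pos: [0.5174, -0.1359, 0.2538]
orientation: [-2.704, -1.597, 0.002]
contact_force: [0.4, -0.1, -3.5]
grip_width: 0.178
finger_force: 32.7
```

Emit:
carry_out([
  [-0.9,0,0,1.2,0],
  [-0.9,0,0,0.8,0],
  [-0.9,0,0,0.3,0],
  [-0.9,0,0,0,0],
  [-0.9,0,0,-0.5,0],
])

```text
time: 17.6
tool_pos: [0.5182, -0.136, 0.2714]
orientation: [2.705, 1.597, 0.001]
contact_force: [0.7, -0.1, -1.8]
grip_width: 0.175
finger_force: 32.9
```

Emit:
carry_out([
  [-0.9,0,0,-1,0],
  [-0.9,0,0,-1.2,0],
  [-0.9,0,0,-1.2,0],
  [-0.9,0,0,-1.2,0],
  [-0.9,0,0,-1.2,0],
])

```text
time: 18.02
tool_pos: [0.5174, -0.1358, 0.2112]
orientation: [-2.704, -1.597, 0.002]
contact_force: [0.1, 0.2, 0.1]
grip_width: 0.179
finger_force: 33.0
```

Emit:
carry_out([
  [-0.9,0,0,-0.7,0],
  [-0.9,0,0,-0.5,0],
  [-0.9,0,0,-0.3,0],
  [-0.9,0,0,-0.2,0],
  [-0.9,0,0,-0.2,0],
])

```text
time: 18.43
tool_pos: [0.5179, -0.1359, 0.1943]
orientation: [-2.705, -1.597, 0.0]
contact_force: [-0.5, -0.4, 2.0]
grip_width: 0.181
finger_force: 33.3
```

Emit:
carry_out([
  [-0.9,0,0,-0.3,0],
  [-0.9,0,0,-0.2,0],
  [-0.9,0,0,0,0],
  [-0.9,0,0,0,0],
])

```text
time: 18.77
tool_pos: [0.5179, -0.1359, 0.1893]
orientation: [-2.705, -1.597, 0.0]
contact_force: [-1.4, 0.5, 1.4]
grip_width: 0.178
finger_force: 33.3
```

```bash
python3 -c "
from h import *
avg(8)"
```

```text
z 0.1894 F [-1.28  0.6   1.62] sd [0.46 0.51 0.66] t 19.1667
```

Emit:
carry_out([
  [-0.9,0,0,0.7,0],
  [-0.9,0,0,1.3,0],
  [-0.9,0,0,1.5,0],
  [-0.9,0,0,1.5,0],
  [-0.9,0,0,1.5,0],
])

```text
time: 19.58
tool_pos: [0.5181, -0.136, 0.2551]
orientation: [-2.705, -1.597, -0.0]
contact_force: [-0.2, 0.2, -2.2]
grip_width: 0.176
finger_force: 32.7
```

Emit:
carry_out([
  [-0.9,0,0,1.5,0],
  [-0.9,0,0,1.5,0],
  [-0.9,0,0,2,0],
  [-0.9,0,0,2,0],
  [-0.9,0,0,1.5,0],
])

```text
time: 20.0
tool_pos: [0.5185, -0.1361, 0.3413]
orientation: [2.704, 1.597, 0.002]
contact_force: [-0.1, 0.6, -1.2]
grip_width: 0.175
finger_force: 32.9
```

```bash
python3 -c "
from h import *
s=st()"
```

```text
t 20.0 p [ 0.5185 -0.1361  0.3413] o [2.704e+00 1.597e+00 2.000e-03] F [-0.1   0.55 -1.24] T [-0.02 -0.09  0.02] w 0.175 f 32.870081663131714 q [ 0.66  0.33 -0.65  1.53  0.2   1.34 -0.51]
```

Three presses are done. Next I'll carry the brush back to the beaker.

Emit:
carry_out([
  [-0.9,0,1,0,0],
  [-0.9,-0.1,2,0,0],
  [-0.9,-0.1,3,0,0],
  [-0.9,-0.1,3,0,0],
  [-0.9,-0.1,3,0,0],
])

```text
time: 20.42
tool_pos: [0.5135, -0.0143, 0.3386]
orientation: [-2.705, -1.596, 0.0]
contact_force: [0.0, -0.1, -1.4]
grip_width: 0.18
finger_force: 32.9
```

Emit:
carry_out([
  [-0.9,-0.1,3,0,0],
  [-0.9,-0.1,3,0,0],
  [-0.9,-0.1,3,0,0],
  [-0.9,-0.1,3,0,0],
  [-0.9,-0.1,3,0,0],
])

```text
time: 20.83
tool_pos: [0.5083, 0.1359, 0.3387]
orientation: [-2.705, -1.598, 0.001]
contact_force: [0.9, -1.5, -0.9]
grip_width: 0.175
finger_force: 32.8
```

Emit:
carry_out([
  [-0.9,0,2,0,0],
  [-0.9,0,1.6,0,0],
  [-0.9,0,0.8,0,0],
  [-0.9,0,0,0,0],
  [-0.9,0,0,0,0],
])

```text
time: 21.25
tool_pos: [0.5089, 0.1777, 0.3388]
orientation: [2.705, 1.598, -0.001]
contact_force: [0.7, 0.3, -1.3]
grip_width: 0.176
finger_force: 32.8
```

```bash
python3 -c "
from h import *
s=st();t=capture('top')[...,::-1];w=capture('wrist')
m=(t.max(2)<40).astype(np.uint8);m[:,:165]=0;m[:,215:]=0;m[:225]=0;m[315:]=0
ys,xs=np.where(m);print('top beaker extents',xs.min(),ys.min(),ys.max())
m=((w.max(2)<50)*1).astype(np.uint8);m[290:]=0
for c in sorted(cv2.findContours(m,0,1)[0],key=cv2.contourArea)[-2:]:
    e=cv2.fitEllipse(cv2.convexHull(c));print(np.round(e[0]),np.round(e[1]),cv2.boundingRect(c),onz('wrist',e[0],.134,s).round(4))
t0=cv2.imread('pics/top0.png');m=(t0.max(2)<40).astype(np.uint8);m[:,:165]=0;m[:,215:]=0;m[:225]=0;m[315:]=0
ys,xs=np.where(m);print('before',xs.min(),ys.min(),ys.max())
"
```

```text
t 21.25 p [0.5089 0.1777 0.3388] o [ 2.705e+00  1.598e+00 -1.000e-03] F [ 0.69  0.29 -1.34] T [-0.   -0.04 -0.06] w 0.176 f 32.83884644508362 q [ 0.12  0.36 -0.74  1.53  0.24  1.35 -1.14]
top beaker extents 165 225 314
[481. 251.] [24. 45.] (461, 237, 39, 24) [0.6226 0.0722 0.134 ]
[326. 210.] [134. 138.] (258, 143, 138, 129) [0.5081 0.1822 0.134 ]
before 175 236 301
```

Emit:
carry_out([
  [-0.9,0.3,0.5,-1,0],
  [-0.9,0,0,-2,0],
  [-0.9,0,0,-2.5,0],
  [-0.9,0,0,-2.5,0],
  [-0.9,0,0,-2.5,0],
])

```text
time: 21.77
tool_pos: [0.5122, 0.1822, 0.2326]
orientation: [2.706, 1.595, 0.0]
contact_force: [-0.5, -0.3, -1.9]
grip_width: 0.179
finger_force: 32.9
```

Emit:
carry_out([
  [-0.9,0,0,-1.5,0],
  [-0.9,0,0,-1,0],
  [-0.9,0,0,-0.5,0],
  [-0.9,0,0,0,0],
  [-0.9,0,0,0,0],
])

```text
time: 22.18
tool_pos: [0.5124, 0.1831, 0.2048]
orientation: [-2.705, -1.597, -0.001]
contact_force: [0.2, 0.2, -1.0]
grip_width: 0.178
finger_force: 32.8
```

Emit:
carry_out([
  [-0.9,-0.4,-0.7,0,0],
  [-0.9,-0.4,-0.7,0,0],
  [-0.9,-0.4,-0.7,0,0],
  [-0.9,-0.4,-0.7,0,0],
  [-0.9,0,0,0,0],
])

```text
time: 22.6
tool_pos: [0.4955, 0.1529, 0.2046]
orientation: [2.706, 1.594, -0.0]
contact_force: [-0.4, -0.1, -0.9]
grip_width: 0.174
finger_force: 32.8
```

```bash
python3 -c "
from h import *
rows()"
```

```text
t 22.6 p [0.4955 0.1529 0.2046] o [ 2.706  1.594 -0.   ] F [-0.43 -0.08 -0.88] T [ 0.11 -0.16  0.05] w 0.174 f 32.82887935638428 q [ 0.14  0.43 -0.7   1.81  0.32  1.02 -1.2 ]
rim [325. 202.] [220. 226.] [0.5094 0.183  0.134 ]
[(20, 80, 329), (28, 80, 329), (36, 80, 329), (44, 80, 329), (52, 80, 329), (60, 80, 329), (68, 80, 329), (76, 80, 329), (84, 80, 329), (92, 59, 331), (100, 4, 367), (108, 0, 0), (116, 0, 0), (124, 0, 0), (132, 0, 0), (140, 0, 0), (148, 0, 0), (156, 0, 0), (164, 0, 0), (172, 0, 0), (180, 0, 0), (188, 0, 0), (196, 0, 0), (204, 0, 0), (212, 40, 328), (220, 54, 328), (228, 64, 328), (236, 68, 328), (244, 73, 329), (252, 68, 328), (260, 68, 328), (268, 54, 330), (276, 43, 327), (284, 21, 327), (292, 49, 328), (300, 56, 329), (308, 59, 329), (316, 58, 329), (324, 57, 329), (332, 46, 328), (340, 39, 329), (348, 41, 329), (356, 42, 328), (364, 26, 327), (372, 40, 328), (380, 47, 329), (388, 57, 329), (396, 60, 328), (404, 61, 329), (412, 0, 0)]
```

Emit:
carry_out([
  [-0.9,-0.4,-0.7,0,0],
  [-0.9,-0.4,-0.7,0,0],
  [-0.9,-0.4,-0.7,-0.1,0],
  [-0.9,0,0,0,0],
  [-0.9,0,0,0,0],
])

```text
time: 23.07
tool_pos: [0.484, 0.1335, 0.2034]
orientation: [2.706, 1.596, 0.0]
contact_force: [0.7, 0.0, -0.5]
grip_width: 0.179
finger_force: 33.2
```

```bash
python3 -c "
from h import *
rows()"
```

```text
t 23.07 p [0.484  0.1335 0.2034] o [2.706 1.596 0.   ] F [ 0.74  0.03 -0.5 ] T [ 0.3  -0.35  0.01] w 0.179 f 33.15062642097473 q [ 0.18  0.4  -0.71  1.86  0.31  0.99 -1.16]
rim [326. 163.] [233. 236.] [0.5093 0.1831 0.134 ]
[(20, 80, 329), (28, 80, 329), (36, 80, 329), (44, 80, 329), (52, 8, 365), (60, 0, 0), (68, 0, 0), (76, 0, 0), (84, 0, 0), (92, 0, 0), (100, 0, 0), (108, 0, 0), (116, 0, 0), (124, 0, 0), (132, 0, 0), (140, 0, 0), (148, 0, 0), (156, 0, 0), (164, 0, 0), (172, 0, 0), (180, 23, 329), (188, 50, 328), (196, 57, 329), (204, 66, 329), (212, 72, 328), (220, 75, 329), (228, 69, 330), (236, 71, 328), (244, 57, 330), (252, 40, 328), (260, 6, 328), (268, 15, 329), (276, 29, 340), (284, 80, 329), (292, 67, 329), (300, 60, 328), (308, 61, 329), (316, 59, 329), (324, 58, 329), (332, 47, 329), (340, 40, 328), (348, 41, 329), (356, 43, 329), (364, 44, 328), (372, 20, 329), (380, 40, 329), (388, 55, 329), (396, 61, 329), (404, 61, 329), (412, 0, 0)]
```

Emit:
carry_out([
  [-0.9,-0.4,-0.7,-0.2,0],
  [-0.9,-0.4,-0.7,-0.2,0],
  [-0.9,0,0,-0.3,0],
  [-0.9,0,0,-0.3,0],
  [-0.9,0,0,0,0],
])

```text
time: 23.53
tool_pos: [0.4758, 0.1198, 0.1927]
orientation: [-2.705, -1.597, 0.001]
contact_force: [1.1, 2.1, -1.1]
grip_width: 0.179
finger_force: 33.3
```

```bash
python3 -c "
from h import *
rows();avg(4)" | cut -c1-700
```

```text
t 23.53 p [0.4758 0.1198 0.1927] o [-2.705e+00 -1.597e+00  1.000e-03] F [ 1.11  2.07 -1.07] T [ 0.7  -0.49 -0.  ] w 0.179 f 33.297529220581055 q [ 0.21  0.4  -0.71  1.9   0.31  0.96 -1.15]
rim [326. 149.] [251. 255.] [0.505  0.1764 0.134 ]
[(20, 80, 329), (28, 7, 366), (36, 0, 0), (44, 0, 0), (52, 0, 0), (60, 0, 0), (68, 0, 0), (76, 0, 0), (84, 0, 0), (92, 0, 0), (100, 0, 0), (108, 0, 0), (116, 0, 0), (124, 0, 0), (132, 0, 0), (140, 0, 0), (148, 0, 0), (156, 0, 0), (164, 26, 328), (172, 50, 328), (180, 59, 329), (188, 67, 329), (196, 73, 329), (204, 77, 330), (212, 74, 327), (220, 68, 328), (228, 59, 330), (236, 51, 329), (244, 8, 322), (252, 7, 329), (260, 17, 329), (268, 24, 329), (276, 79, 329), (284, 80, 329), (292, 66, 329), (300, 59, 329), (308, 62, 328), (316, 60, 329), (324, 59, 329), (332, 47, 329), (340, 40, 328), (348, 41, 329), (356, 42, 328), (364, 44, 328), (372, 45, 329), (380, 35, 328), (388, 56, 328), (396, 60
z 0.1931 F [ 1.48  2.28 -1.55] sd [0.54 0.78 0.36] t 23.7833
```

Emit:
carry_out([
  [-0.9,0.2,0.3,-0.3,0],
  [-0.9,0,0,-0.3,0],
  [-0.9,0,0,-0.2,0],
  [-0.9,0,0,0,0],
])

```text
time: 24.12
tool_pos: [0.4778, 0.1231, 0.1847]
orientation: [-2.705, -1.597, 0.001]
contact_force: [1.5, 2.2, -2.2]
grip_width: 0.181
finger_force: 33.2
```

```bash
python3 -c "
from h import *
rows();avg(4)" | cut -c1-200
```

```text
t 24.12 p [0.4778 0.1231 0.1847] o [-2.705e+00 -1.597e+00  1.000e-03] F [ 1.47  2.16 -2.24] T [ 0.85 -0.62 -0.02] w 0.181 f 33.22995722293854 q [ 0.2   0.41 -0.7   1.9   0.33  0.94 -1.16]
rim [336. 149.] [259. 264.] [0.5117 0.1775 0.134 ]
[(20, 19, 315), (28, 0, 0), (36, 0, 0), (44, 0, 0), (52, 0, 0), (60, 0, 0), (68, 0, 0), (76, 0, 0), (84, 0, 0), (92, 0, 0), (100, 0, 0), (108, 0, 0), (116, 0, 0), (124, 0, 0), (132, 0, 0), (140, 0, 0)
z 0.1852 F [ 1.48  2.67 -2.27] sd [0.41 0.3  0.31] t 24.3667
```

Emit:
carry_out([
  [-0.9,0.2,0.3,-0.2,0],
  [-0.9,0,0,-0.2,0],
  [-0.9,0,0,0,0],
])

```text
time: 24.62
tool_pos: [0.4797, 0.1256, 0.1808]
orientation: [2.705, 1.597, -0.002]
contact_force: [0.8, 0.1, -0.7]
grip_width: 0.177
finger_force: 33.2
```

```bash
python3 -c "
from h import *
avg(4)" | cut -c1-200
```

```text
z 0.1812 F [ 0.34  0.61 -0.92] sd [0.31 0.31 0.14] t 24.8167
```

Emit:
carry_out([
  [-0.9,0,0,-0.2,0],
  [-0.9,0,0,-0.2,0],
  [-0.9,0,0,0,0],
])

```text
time: 25.07
tool_pos: [0.48, 0.126, 0.177]
orientation: [-2.705, -1.597, 0.0]
contact_force: [0.1, 1.1, -0.5]
grip_width: 0.175
finger_force: 33.4
```

```bash
python3 -c "
from h import *
avg(4)" | cut -c1-200
```

```text
z 0.1773 F [-0.01  0.48  0.76] sd [0.61 0.08 0.5 ] t 25.2667
```

Emit:
carry_out([
  [-0.55,0,0,0,0],
  [-0.5,0,0,0,0],
  [-0.4,0,0,0,0],
  [-0.2,0,0,0,0],
  [0,0,0,0,0],
])

```text
time: 25.68
tool_pos: [0.4799, 0.1259, 0.1772]
orientation: [-2.705, -1.597, 0.0]
contact_force: [-1.0, -0.4, -0.2]
grip_width: 0.497
finger_force: 0.0
```

Emit:
carry_out([
  [0.4,0,0,0,0],
  [1,0,0,0,0],
  [1,0,0,0,0],
  [1,0,0,0,0],
  [1,0,0,0,0],
])

```text
time: 26.1
tool_pos: [0.48, 0.126, 0.1773]
orientation: [-2.705, -1.597, -0.0]
contact_force: [0.0, 0.0, 0.1]
grip_width: 1.001
finger_force: 0.0
```

Emit:
carry_out([
  [1,0,0,0,0],
  [1,0,0,1,0],
  [1,0,0,2,0],
  [1,0,0,3,0],
  [1,0,0,3,0],
])

```text
time: 26.52
tool_pos: [0.4794, 0.1261, 0.2687]
orientation: [-2.704, -1.598, 0.002]
contact_force: [1.0, 0.7, 0.7]
grip_width: 1.001
finger_force: 0.0
```

Emit:
carry_out([
  [1,0,-2,3,0],
  [1,0,-3,2,0],
  [1,0,-3,0,0],
  [1,0,-3,0,0],
  [1,0,-3,0,0],
])

```text
time: 26.93
tool_pos: [0.4799, -0.0151, 0.3186]
orientation: [2.704, 1.597, 0.002]
contact_force: [0.9, 0.7, 0.1]
grip_width: 0.999
finger_force: 0.0
```

Emit:
carry_out([
  [1,0,-3,0,0],
  [1,0,-3,0,0],
  [1,0,-3,0,0],
  [1,0,-2,0,0],
  [1,0,0,0,0],
])

```text
time: 27.35
tool_pos: [0.4795, -0.1293, 0.3175]
orientation: [2.71, 1.587, -0.002]
contact_force: [0.5, 0.5, -0.4]
grip_width: 1.0
finger_force: 0.0
```

```bash
python3 -c "
from h import *
st()
b=capture('scene');t=capture('top')
cv2.imwrite('pics/t9.png',t[...,::-1]);cv2.imwrite('pics/s9.png',b[...,::-1])
cv2.imwrite('pics/f.png',np.hstack([cv2.resize(b[100:340,140:400],(400,369)),cv2.resize(t[170:350,150:350],(400,360))[:360] if 0 else cv2.resize(t[170:350,150:400],(400,369))])[...,::-1])
o=cv2.imread('pics/top0.png')
for im in(o,t[...,::-1]):
  m=(im.max(2)<40).astype(np.uint8);m[:,:160]=0;m[:,260:]=0;m[:225]=0;m[320:]=0
  c=max(cv2.findContours(m,0,1)[0],key=cv2.contourArea);print('beaker',cv2.fitEllipse(cv2.convexHull(c)))
"
```

```text
t 27.35 p [ 0.4795 -0.1293  0.3175] o [ 2.710e+00  1.587e+00 -2.000e-03] F [ 0.49  0.52 -0.44] T [ 0.03  0.02 -0.04] w 1.0 f 0.0 q [ 0.7   0.28 -0.66  1.67  0.18  1.25 -0.5 ]
beaker ((208.62881469726562, 269.3350830078125), (66.47981262207031, 68.33512878417969), 77.6201400756836)
beaker ((212.08377075195312, 267.6774597167969), (65.67045593261719, 68.59192657470703), 84.69640350341797)
```

View pics/f.png

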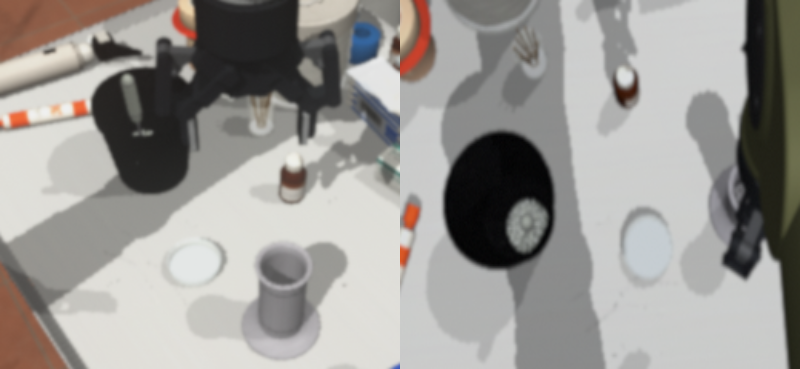

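The brush stands in the beaker, bristles down (scene half: handle at (133,100); top half: head at (527,225)). The jar and the small things are in place and the hand is clear, so I'll hand in.

```bash
python3 -c "
from h import *
st();print(bot.close_job())"
```

```text
t 27.45 p [ 0.4799 -0.1243  0.3177] o [-2.706e+00 -1.595e+00 -1.000e-03] F [-0.22  0.53  0.33] T [ 0.04  0.03 -0.01] w 1.001 f 0.0 q [ 0.7   0.28 -0.66  1.67  0.18  1.25 -0.51]
the job is handed in; nothing more can be done
None
```

Job handed in at 27 s: the brush was pressed gently onto the jar's floor three times and stands released, bristles down, in the black beaker; the jar looks unmoved, the beaker shifted by an estimated 6 mm, and I viewed 11 pictures, one over the limit of 10.

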